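Park the party turntable: brake it with its locking pin and pin it

TASK

The spring-driven party turntable has been left running. Take its red locking pin out of the black holder, slow the turning wheel to a crawl by rubbing the pin's tip gently on its face over the slot, and when the hole comes round to the fixed slot push the pin gently through both, fully home with its flange down on the wheel, so that the wheel stands locked. Let go of the pin, never lean hard on the turntable (keep your push below about 20 N), and leave everything else where it is.

Things in the scene. Friction and masses are not known exactly. Their poses are not given: they have to be found in the camera images.
- turntable: Fixed base: black foot, and a grey tongue 54 mm wide, 34 mm high, reaching along its own -x to 140 mm from the centre. Origin on the wheel's axis at shelf level. A slot in the tongue runs radially (along x): 15 mm wide, 66 to 132 mm from the axis, 31 mm deep, its outer end seen beyond the wheel. On top a white wheel: 192 mm across, 10 mm thick, upper face 46 mm above the shelf; hub 12 mm high.
- lock_slot (a point): The point straight above the middle of the fixed slot, 80 mm from the wheel's axis along the base's -x, at the height of the wheel's upper face (46 mm above the shelf). Axes those of the base: x radially (towards the axis), y along the wheel's rim, z up. Here the pin belongs.
- wheel_hole (a point): Centre of the wheel's only hole, in its upper face, 80 mm from the axis; it goes round with the wheel. The hole goes through the wheel, 18 mm radially by 20 mm along the rim, with an orange frame printed round it.
- wheel (a joint): Angle of the wheel, rad, growing anticlockwise from above without end; the hole is over the slot at 0 and all multiples of 2 pi. Spring motor with governor: about 1.1 rad/s when free. Rubbing drag slows it in proportion; about 5 N of drag at the hole's radius (a press of some 4 to 9 N with the pin's tip, by friction) stops it; it restarts when the drag goes.
- pin_grip (a point): Centre of the locking pin's red square grip, 18 x 18 x 42 mm tall (flats along its x and y), z up the pin. Pin 85 mm long, 70 g: steel shank 12 mm across, 38 mm long, its foot tapering to 7 mm in the last 4 mm; then a flange 28 mm across, 5 mm thick; then the grip, centre 64 mm above the tip. At the start it stands upright in the black holder, flange on the holder's top.
- pin_tip (a point): Centre of the pin's lower end (64 mm below the grip's centre).
- pin_flange (a point): Centre of the underside of the pin's flange, 38 mm above the tip. It lies on the wheel's upper face when the pin is fully home.
- pin_holder: Loose matte black ceramic block, 56 x 56 mm and 50 mm high, 0.45 kg, with a 15 mm bore, 44 mm deep, in which the pin stands. Origin at the centre of its underside.
- candle_holder: The twin black block with a white candle stub (top 68 mm above the shelf, wick to 74 mm). Origin at the centre of its underside. To be left alone.
- weight: Yellow plastic balloon weight, 50 mm across, 60 mm high, loose; origin under its centre. To be left alone.
- pump: Blue electric balloon pump, 130 x 170 mm, 167 mm high with its nozzles; origin under its centre. To be left alone.
- jar: Glass jar with flip-top lid, 84 mm across, 118 mm high; origin under its centre. To be left alone.
- tray: Clear acrylic tray, 120 x 180 mm, 35 mm high; origin under its centre. To be left alone.
- spool: Red ribbon spool, 64 mm across, 36 mm high; origin under its centre. To be left alone.
- favour_box: Cardboard box, 90 x 120 mm, 50 mm high; origin under its centre. To be left alone.

How it is judged (in metres and radians):
On the way, in this order (a step that is already met when the one before it is completed fails the run):
1. the pin is lifted clear of the holder and of the wheel's height (height (world z) of pin_tip above 0.052 m), for 0.1 s.
2. with the pin's tip on the wheel's face over the slot (not yet in the hole), the wheel is slowed below 0.6 rad/s for 0.2 s (velocity of joint wheel below 0.6 rad/s and z of pin_tip in the frame of lock_slot between -0.002 and 0.004 m and horizontal distance between pin_tip and lock_slot below 0.015 m), for 0.2 s.
At the end, for the whole second after the job is handed in: The pin stands (within 10 degrees of upright) through the wheel's hole in the fixed slot, fully home: its flange within 4 mm of the wheel's upper face and within 8 mm of the slot point, the hole within 10 mm of the slot point, and the wheel at rest, locked (z of pin_flange in the frame of lock_slot below 0.004 m and horizontal distance between pin_flange and lock_slot below 0.008 m and horizontal distance between wheel_hole and lock_slot below 0.01 m and angle between pin_grip's own z axis and vertical below 0.17 rad and velocity of joint wheel between -0.05 and 0.05 rad/s); the robot touches nothing.
It fails at once if the contact forces on the turntable and its wheel pass 35 N (contact force between turntable and anything else above 35 N).
It fails at once if a holder is shifted by more than 40 mm (distance of any of pin_holder, candle_holder from where it was at the start of the episode above 0.04 m).
It fails at once if a bystander is shifted by more than 30 mm (distance of any of weight, pump, jar, tray, spool, favour_box from where it was at the start of the episode above 0.03 m).
It also fails if it takes over 67 s, if anything falls off the work surface, if the arm or the gripper's body presses on something with over 40 N, if the wrist force passes 120 N, or if a joint passes its speed limit or range.

ROBOT

A 7-joint arm with a two-finger parallel gripper is mounted at the origin on the work surface. World frame = base frame: x ahead of the robot, y to its left, z up, the work surface at z = 0. Lengths are in m, angles in degrees, forces in N, time in s.
With the tool pointing down it reaches from about 0.35 to 0.775 m from the base axis. Payload 3.1 kg.
Tool frame: the origin (TCP) lies on the centre line of the jaws, within the pads' length; the fingertips stand 17 mm ahead of it and the grasp point (between the pads) lies 2 mm behind it (robot.tip_reach is the distance from the TCP to the fingertips, in m); z points along the fingers, y is the direction in which the jaws open and shut (so a half turn about z gives the same grasp; the last joint's range is limited). The gripper opens to 85 mm and grips with 20 to 120 N. Pads are 22 mm wide; open, the fingers measure 114 mm over their backs; the gripper's body (76 mm by 85 mm) begins 54 mm behind the grasp point. The pads swing forward as they close: fully open they stand 13 mm farther back than shut.
Start: joints at [70.147, 17.813, 0.802, 86.603, -0.252, 75.585, -1.558], TCP at [0.165, -0.525, 0.248] pointing down, gripper open.
Joint ranges: [-154.91, 154.91], [-16.99, 109.72], [-72.82, 74.43], [7.12, 147.25], [-82.49, 262.49], [11.32, 116.49], [-174.64, 174.64]. Speed limits (degrees/s): [159.86, 159.86, 180, 180, 180, 180, 180].

INTERFACE

Orientations are given as [roll, pitch, yaw] about the fixed x, y, z axes, in that order (R = Rz(yaw) Ry(pitch) Rx(roll)).
In Python, from station import robot, fingers, vision, workorder, recognise gives the robot as it stands. Calls block until the motion is done:
- robot.move_to(position, orientation): joint-space move of the TCP to a pose.
- robot.line_to(position, orientation=None, velocity=0.15, f_stop=None): straight line of the TCP; orientation=None keeps the orientation; velocity is the mean speed in m/s. With f_stop (N) it stops when the force on the tool has changed by that much, and returns True; else False.
- robot.move_j(angles): joint-space move.
- fingers.gripper_to(opening, force=None): opening from 0.0 (shut) to 1.0 (fully open); force is the grip in N (None keeps the last); returns when the fingers have stopped.
- robot.pause(seconds).
- robot.inverse_kinematics(position, orientation): joint angles nearest the present ones, or None.
- vision.grab_frame(name): name is "side" or "top" or "wrist"; returns the picture (420x560x3 uint8, red, green, blue); there is no depth.
- vision.calibration(name): a dict with "mtx" (3x3 intrinsics, pixels), "extrinsics" (4x4, takes a point from world to camera coordinates); the wrist camera has in their place "T_tool_cam" (4x4, takes a point from camera to tool coordinates, whose origin is the TCP and whose axes are the flange's). Camera axes: x right, y up, looking along -z (the intrinsics and any distortion apply to the point x, -y, -z); pixel columns grow to the right and rows downward; lengths in m; the calibration is good to about 2 mm. A picture is of the moment at which its call begins: read the wrist's pose just before it. calibration takes no time and is no camera call.
A pose or a line that the arm cannot do raises robot.PlanningError and nothing moves.
- workorder.close_job(): hands the job in, once; it reports no verdict.
Trained networks look in the newest picture that a camera, given by its name, has taken for a name from the list of things; names that differ only in an ending like _2 or _b are one class to them, and where a whole thing is asked for, a point or a joint stands for the part that bears it (a point fixed in the world has none). Each returns a list of dicts, best first, with "p" (0 to 1); they miss things now and then, are a little off and sometimes report something else, mostly with a low value. They report only what shows in the picture. A call takes as long as a camera call.
- recognise(label, camera): "rect" ([centre column, centre row, width, height] in pixels, round what is visible of it).
Readings, each from a call of its own:
- robot.current_time_s(): time.
- robot.current_joint_positions(): joint angles.
- robot.current_dq(): joint speeds.
- robot.current_joint_torque(): joint torques, N m.
- robot.current_tool_pos(): TCP position.
- robot.current_eef_rot(): TCP orientation.
- robot.current_contact_force(): force on the tool from outside, world axes, zero at the start.
- robot.current_torque(): the same for the moment, N m.
- robot.current_finger_gap(): opening from 0.0 (shut) to 1.0 (fully open).
Only numpy, scipy, OpenCV 4.12 (cv2) and the standard library are available. Lean on these libraries where they do the work, as an engineer would, in place of code of your own. Each camera call takes 0.05 s, during which the arm holds its last target. There are 200 camera calls.

## Working session

There is one attempt and no reset: what is moved stays moved. The work goes in short steps, each a Python script; the robot and the scene stay as the last script left them, time stands still between calls to the robot, and variables do not carry over. Pictures are saved under pics/ and viewed, about 8 in all and at most 12, crops included, and the job is handed in when it is done.

```bash
mkdir -p pics; ls
python3 - <<'E'
from station import robot, fingers, vision, workorder, recognise
import cv2, numpy as np
ims=[]
for c in ["top","side"]:
    im=vision.grab_frame(c); cv2.imwrite(f"pics/{c}0.png",im[:,:,::-1])
    k=vision.calibration(c); print(c,{a:(np.round(b,4).tolist() if not isinstance(b,str) else b) for a,b in k.items()})
    for l in ["turntable","wheel","wheel_hole","pin_grip","pin_holder","candle_holder"]:
        print(l,[(np.round(d["rect"]).tolist(),round(d["p"],2)) for d in recognise(l,c)][:3])
    ims.append(im)
print(vision.calibration("wrist")); print(robot.current_time_s(),robot.current_eef_rot())
E
```

```text
pics
top {'mtx': [[433.6063, 0.0, 277.099], [0.0, 433.6063, 209.2211], [0.0, 0.0, 1.0]], 'extrinsics': [[0.0119, -0.9999, 0.0099, -0.0118], [0.9946, 0.0129, 0.1032, -0.569], [-0.1033, 0.0087, 0.9946, -1.337], [0.0, 0.0, 0.0, 1.0]]}
turntable [([246.0, 231.0, 55.0, 71.0], 0.9)]
wheel [([245.0, 226.0, 62.0, 61.0], 0.56)]
wheel_hole [([248.0, 224.0, 60.0, 60.0], 0.95), ([341.0, 253.0, 9.0, 5.0], 0.3)]
pin_grip [([153.0, 171.0, 60.0, 48.0], 0.67)]
pin_holder [([338.0, 251.0, 25.0, 24.0], 0.85), ([153.0, 170.0, 63.0, 49.0], 0.64)]
candle_holder [([350.0, 206.0, 19.0, 21.0], 0.6)]
side {'mtx': [[399.1923, 0.0, 278.9258], [0.0, 399.1923, 213.6616], [0.0, 0.0, 1.0]], 'extrinsics': [[0.9977, -0.0681, 0.0023, -0.5939], [0.0403, 0.6168, 0.7861, -0.0925], [-0.0549, -0.7841, 0.6181, -1.0121], [0.0, 0.0, 0.0, 1.0]]}
turntable [([243.0, 211.0, 82.0, 50.0], 0.67)]
wheel [([248.0, 208.0, 68.0, 42.0], 0.88)]
wheel_hole [([249.0, 210.0, 69.0, 48.0], 0.83)]
pin_grip [([211.0, 279.0, 8.0, 20.0], 0.82)]
pin_holder [([215.0, 294.0, 39.0, 39.0], 0.58)]
candle_holder [([283.0, 305.0, 28.0, 34.0], 0.7)]
{'mtx': array([[355.29669304,   0.        , 279.19477877],
       [  0.        , 355.29669304, 207.36393459],
       [  0.        ,   0.        ,   1.        ]]), 'T_tool_cam': array([[ 1.55344018e-04,  9.59942756e-01,  2.80196148e-01,
         7.15383621e-02],
       [ 9.99999594e-01, -3.97759324e-04,  8.08298861e-04,
         9.20620987e-04],
       [ 8.87371267e-04,  2.80195909e-01, -9.59942428e-01,
        -1.25399600e-01],
       [ 0.00000000e+00,  0.00000000e+00,  0.00000000e+00,
         1.00000000e+00]])}
0.7 [1.79994060e+02 2.35977222e-03 1.74706948e+01]
```

Run:
```python
import cv2,numpy as np
t=cv2.imread("pics/top0.png")[150:300,130:430]; s=cv2.imread("pics/side0.png")[160:340,130:430]
t=cv2.resize(t,None,fx=2,fy=2,interpolation=2)[:,:600]; s=cv2.resize(s,None,fx=1.6,fy=1.6,interpolation=2)
W=np.zeros((t.shape[0]+s.shape[0],600,3),np.uint8); W[:t.shape[0]]=t; W[t.shape[0]:,:s.shape[1]]=s
cv2.imwrite("pics/c0.png",W)
```

```text
(no output)
```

View pics/c0.png

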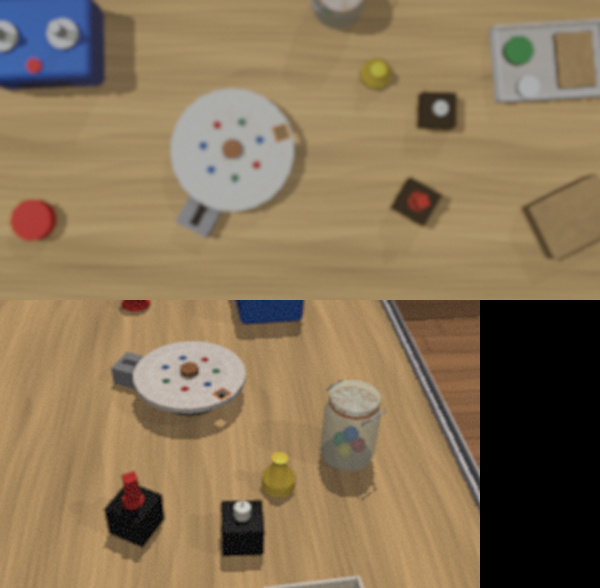

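```bash
cat > h.py <<'E'
from station import robot, fingers, vision, workorder, recognise
import cv2, numpy as np
from scipy.spatial.transform import Rotation as Ro
def cam(c, pose=None):
    k=vision.calibration(c)
    if c=="wrist":
        p,r=pose; T=np.eye(4); T[:3,:3]=Ro.from_euler("xyz",r,degrees=True).as_matrix(); T[:3,3]=p
        return k["mtx"], T@k["T_tool_cam"]
    return k["mtx"], np.linalg.inv(k["extrinsics"])
def ray(K,T,uv,z):
    d=np.array([(uv[0]-K[0,2])/K[0,0],-(uv[1]-K[1,2])/K[1,1],-1]); d=T[:3,:3]@d
    return T[:3,3]+d*(z-T[2,3])/d[2]
def proj(K,T,P):
    q=np.linalg.inv(T)@np.append(P,1); return np.array([K[0,2]+K[0,0]*q[0]/-q[2],K[1,2]+K[1,1]*q[1]/q[2]])
def shot(name):
    pose=(robot.current_tool_pos(),robot.current_eef_rot())
    im=vision.grab_frame("wrist"); cv2.imwrite(f"pics/{name}.png",im[:,:,::-1])
    np.save(f"pics/{name}.npy",np.array(pose)); return im,cam("wrist",pose)
E
python3 - <<'E'
from h import *
K,T=cam("top")
print("wheel",ray(K,T,(246,224.5),.046),"hub",ray(K,T,(246,224.2),.058),"tongue end",ray(K,T,(229,258),.034),"slot",ray(K,T,(229.5,257),.034))
print("pin",ray(K,T,(339.5,250.5),.075),"holder",ray(K,T,(338.5,250.5),.05),"candle",ray(K,T,(348.5,205),.05))
K,T=cam("side")
print("pin",ray(K,T,(211,279),.07),"wheel",ray(K,T,(248,207),.046))
E
```

```text
wheel [0.51850347 0.09120668 0.046     ] hub [0.51861691 0.09047254 0.058     ] tongue end [0.4145924  0.14263623 0.034     ] slot [0.41769294 0.14115877 0.034     ]
pin [ 0.44144093 -0.19433659  0.075     ] holder [ 0.44166144 -0.19508736  0.05      ] candle [ 0.5830241  -0.22663867  0.05      ]
pin [ 0.4383209  -0.19147201  0.07      ] wheel [0.51722605 0.08682184 0.046     ]
```

Run:
```python
from h import *
robot.move_to([.46,.11,.27],[180,0,0]); im,_=shot("w1")
for l in ["wheel","wheel_hole","turntable"]: print(l,[(np.round(d["rect"]).tolist(),round(d["p"],2)) for d in recognise(l,"wrist")][:3])
robot.move_to([.441,-.194,.25],[180,0,0]); im,_=shot("w2")
for l in ["pin_grip","pin_holder"]: print(l,[(np.round(d["rect"]).tolist(),round(d["p"],2)) for d in recognise(l,"wrist")][:3])
print(robot.current_time_s(),robot.current_joint_positions())
a=cv2.imread("pics/w1.png");b=cv2.imread("pics/w2.png")
cv2.imwrite("pics/c1.png",cv2.resize(a,(800,600),interpolation=2))
cv2.imwrite("pics/c2.png",cv2.resize(b,(800,600),interpolation=2))
```

```text
wheel [([296.0, 112.0, 198.0, 206.0], 0.56), ([40.0, 8.0, 77.0, 14.0], 0.29)]
wheel_hole [([294.0, 110.0, 200.0, 207.0], 0.91)]
turntable [([295.0, 125.0, 198.0, 235.0], 0.65)]
pin_grip [([283.0, 189.0, 24.0, 43.0], 0.73)]
pin_holder [([284.0, 181.0, 82.0, 76.0], 0.71)]
4.7 [ 71.97946007  20.08893258 -64.69327776  94.99332379  18.60264166
  76.77678155 -85.45691705]
```

View pics/c1.png

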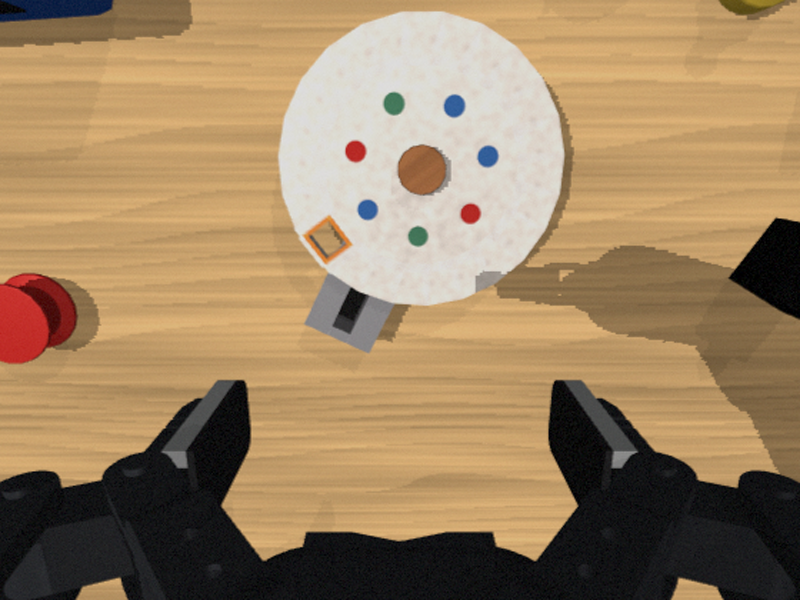

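View pics/c2.png

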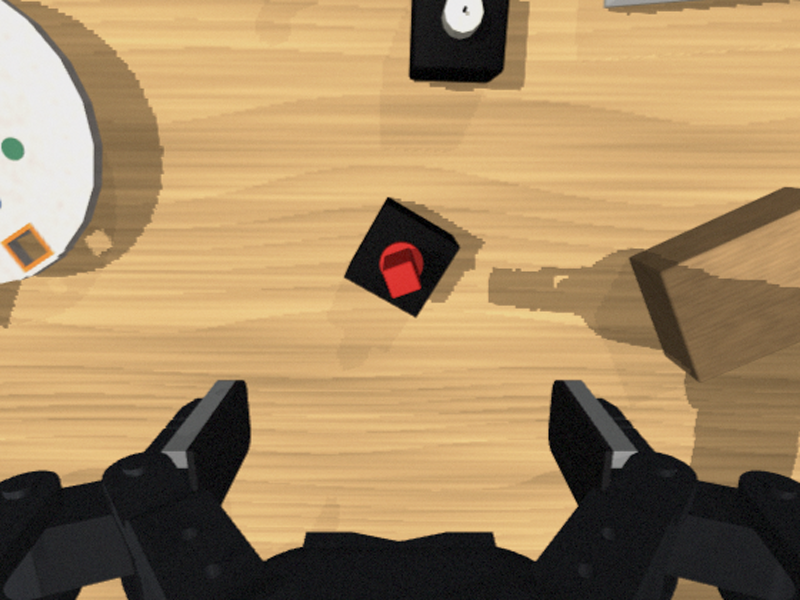

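```bash
cat > loc.py <<'E'
from h import *
from scipy.optimize import least_squares
def load(n):
    p=np.load(f"pics/{n}.npy"); return cv2.imread(f"pics/{n}.png"),cam("wrist",(p[0],p[1]))
def biggest(m,near=None):
    cs,_=cv2.findContours(m.astype(np.uint8),cv2.RETR_EXTERNAL,cv2.CHAIN_APPROX_NONE)
    return max(cs,key=cv2.contourArea)
def topl(c,K,T,z): return np.array([ray(K,T,p,z)[:2] for p in c.reshape(-1,2)])
def mrect(P):
    (c,wh,a)=cv2.minAreaRect((P*1000).astype(np.float32)); return np.array(c)/1000,wh,a
E
python3 - <<'E'
from loc import *
im,(K,T)=load("w1"); hsv=cv2.cvtColor(im,cv2.COLOR_BGR2HSV)
m=(hsv[...,1]<45)&(hsv[...,2]>185); c=biggest(m); P=topl(cv2.convexHull(c),K,T,.046)
# circle fit using hull
f=least_squares(lambda q:np.hypot(*(P-q[:2]).T)-q[2],[.52,.09,.096],loss="soft_l1",f_scale=.001); w=f.x[:2]; print("wheel",f.x,np.abs(f.fun).max())
roi=np.zeros(m.shape,bool); roi[190:252,205:285]=1
g=(hsv[...,1]<50)&(hsv[...,2]>80)&(hsv[...,2]<175)&roi
d=(im.max(2)<60)&roi; d[:, :222]=0; d[:,265:]=0
cs=biggest(d); S=topl(cs,K,T,.034); print("slot",mrect(S),cv2.contourArea(cs))
G=topl(biggest(g|d),K,T,.034); print("tongue",mrect(G), "far", np.hypot(*(G-w).T).max())
# axis: slot principal axis
cn=S.mean(0); u,s,vt=np.linalg.svd(S-cn); ax=vt[0]; print("dir slot PCA",np.degrees(np.arctan2(*ax[::-1])),"wheel->slot c",np.degrees(np.arctan2(*(cn-w)[::-1])), np.hypot(*(cn-w)))
print("slot radial range",np.sort(np.hypot(*(S-w).T))[[0,-1]])
im,(K,T)=load("w2"); hsv=cv2.cvtColor(im,cv2.COLOR_BGR2HSV)
r=((hsv[...,0]<8)|(hsv[...,0]>172))&(hsv[...,1]>140); roi=np.zeros(r.shape,bool); roi[160:215,255:310]=1
b=r&roi&(hsv[...,2]>205); print(hsv[...,2][r&roi].min(),b.sum())
c=biggest(b&(np.arange(420)[:,None]>181)); print(cv2.boundingRect(c)); print("griptop",mrect(topl(c,K,T,.097)))
h=(im.max(2)<45); h2=np.zeros(r.shape,bool); h2[130:228,235:330]=1; c=biggest(((h|r)&h2)); print("holder",mrect(topl(c,K,T,.05)))
cv2.imwrite("pics/z.png",cv2.resize(np.hstack([im[165:215,255:310],np.where(b[...,None],im,0)[165:215,255:310]]),None,fx=6,fy=6,interpolation=0))
print(robot.inverse_kinematics([.441,-.194,.08],[180,0,-20]))
E
```

```text
wheel [0.51864825 0.09382532 0.09472624] 0.0008217547663811747
slot (array([0.41606769, 0.14544576]), (13.230714797973633, 31.800256729125977), 64.71076965332031) 315.0
tongue (array([0.41333612, 0.14587584]), (53.96370315551758, 44.80300521850586), 63.62862014770508) far 0.14204532890318122
dir slot PCA 154.72418186988187 wheel->slot c 153.2917866013747 0.11455467703718963
slot radial range [0.09890104 0.13088964]
2 435
(269, 184, 24, 24)
griptop (array([ 0.44214124, -0.19367567]), (15.53147029876709, 15.598381042480469), 20.57328987121582)
holder (array([ 0.44436557, -0.1943486 ]), (55.91865158081055, 59.13916778564453), 59.87704849243164)
[  61.5620414    29.01322771  -51.86855913  108.55783246   27.47272299
   55.78989765 -112.82141617]
```

Run:
```python
from h import *
O=[180,0,20.6]; p=[.4425,-.194]
fingers.gripper_to(.6,60)
robot.move_to(p+[.15],O); robot.line_to(p+[.08],velocity=.12)
fingers.gripper_to(0,60); print("gap",robot.current_finger_gap(),robot.current_contact_force())
robot.line_to(p+[.19],velocity=.12)
L=np.array([.4471,.1295]); 
robot.move_to([*L,.20],[180,0,-26.5]); robot.pause(.3)
print(robot.current_tool_pos(),robot.current_contact_force(),robot.current_time_s(),robot.current_joint_positions())
im,_=shot("w3"); 
cv2.imwrite("pics/c3.png",cv2.resize(im[:,:,::-1],(800,600),interpolation=2))
print([recognise("pin_tip","wrist")[:2]])
```

```text
gap 0.1947131562055166 [-0.18533772 -0.78216334  6.27580036]
[0.44737211 0.12872038 0.19988784] [ 0.60675236 -0.22352501 -1.55804518] 9.4 [  31.98648663   19.88255027  -62.38285107  102.03860456   18.75990803
   69.50227399 -152.30069152]
[[{'rect': [281.5, 281.9, 57.7, 111.1], 'p': 0.7}]]
```

View pics/c3.png

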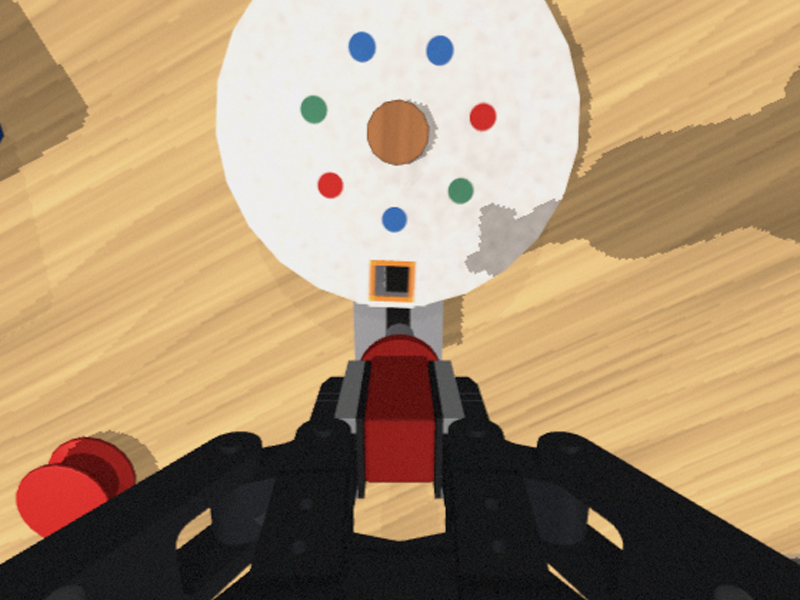

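Run:
```python
from loc import *
im,(K,T)=load("w3"); p=np.load("pics/w3.npy")[0]; yaw=np.radians(np.load("pics/w3.npy")[1][2]); ex=np.array([np.cos(yaw),np.sin(yaw)]); ey=np.array([ex[1],-ex[0]])
tl=lambda q:np.round([1e3*(q[:2]-p[:2])@ex,1e3*(q[:2]-p[:2])@ey],2)
s=1.42857; R=lambda u,v,z:tl(ray(K,T,(u/s,v/s),z))
print("yaw",np.degrees(yaw))
hsv=cv2.cvtColor(im,cv2.COLOR_BGR2HSV)
m=(hsv[...,1]<45)&(hsv[...,2]>185); P=topl(cv2.convexHull(biggest(m)),K,T,.046); P=P[np.array([proj(K,T,[*q,.046])[1]>3 for q in P])]
f=least_squares(lambda q:np.hypot(*(P-q[:2]).T)-q[2],[.52,.09,.096],loss="soft_l1",f_scale=.001); print("wheel",f.x,tl(f.x))
print("hub",R(398,132,.058),"flange front",R(399.5,335,.17),"flange L/R",R(361,358,.172),R(438,358,.172),"slot L/R near",R(386,318,.034),R(411,318,.034))
print("tongue L/R",R(354,330,.034),R(442.5,330,.034))
print("shank tip front",R(399.5,324,.132))
```

```text
yaw -26.58987898844284
wheel [0.51849329 0.09386076 0.09490773] [79.2  -0.66]
hub [79.63 -0.16] flange front [13.46  0.49] flange L/R [  6.21 -12.07] [ 6.22 13.05] slot L/R near [-26.89  -7.5 ] [-26.89   7.64]
tongue L/R [-34.62 -27.07] [-34.61  26.9 ]
shank tip front [3.85 0.54]
```

```bash
cat >> loc.py <<'E'
W=np.array([.5186,.0938]); SLOT=np.radians(153.45)
def phase(im=None):
    """signed angle of hole relative to slot, (-pi,pi], anticlockwise +; and pixel count"""
    pose=(robot.current_tool_pos(),robot.current_eef_rot()); t=robot.current_time_s()
    im=vision.grab_frame("wrist"); K,T=cam("wrist",pose)
    hsv=cv2.cvtColor(im,cv2.COLOR_RGB2HSV)
    m=(hsv[...,0]>=8)&(hsv[...,0]<=20)&(hsv[...,1]>150)&(hsv[...,2]>90)
    v,u=np.nonzero(m)
    if len(u)==0: return t,None,0,im
    d=np.c_[(u-K[0,2])/K[0,0],-(v-K[1,2])/K[1,1],-np.ones(len(u))]@T[:3,:3].T
    P=(T[:3,3]+d*((.046-T[2,3])/d[:,2])[:,None])[:,:2]-W
    r=np.hypot(*P.T); P=P[(r>.062)&(r<.095)]
    if len(P)<15: return t,None,len(P),im
    a=np.angle(np.exp(1j*(np.arctan2(*np.median(P,0)[::-1])-SLOT)))
    return t,a,len(P),im
E
python3 - <<'E'
from loc import *
L=[.4471,.1295]
robot.line_to([*L,.122],velocity=.1); robot.pause(.2)
for i in range(8):
    t,a,n,im=phase(); print(round(t,2),a,n); robot.pause(.2)
cv2.imwrite("pics/w4.png",im[:,:,::-1])
f=[]
for i in range(5): f.append(robot.current_contact_force()); robot.pause(.05)
print(np.round(f,2),robot.current_tool_pos(),robot.current_eef_rot(),robot.current_time_s())
E
```

```text
10.63 1.2896057447637015 744
10.88 1.559836007633532 818
11.13 1.8365129817520407 914
11.38 1.9944217838045886 551
11.63 2.2079265880145384 19
11.88 None 0
12.13 None 0
12.38 None 0
[[-1.17  0.04 -1.7 ]
 [ 0.18  0.18 -1.74]
 [-0.95  0.16 -0.42]
 [ 1.06  0.05 -1.06]
 [ 0.44 -1.12 -1.01]] [0.44706838 0.12951136 0.12196561] [ 1.79998091e+02  5.15590631e-03 -2.64980525e+01] 12.8833
```

View pics/w4.png

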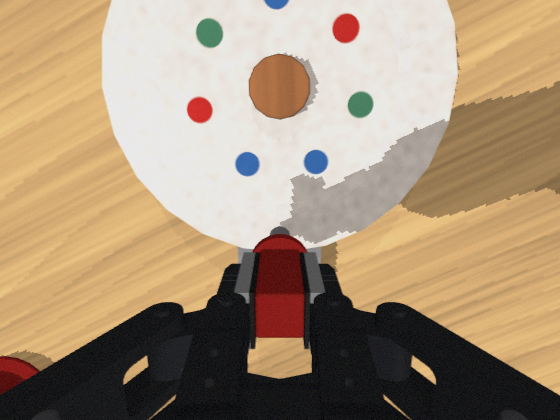

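```bash
cat > run.py <<'E'
from loc import *
L=[.4471,.1293]
def fz(n=4): return np.mean([(robot.current_contact_force()[2],robot.pause(.01))[0] for _ in range(n)])
def z(): return robot.current_tool_pos()[2]
def T0(): return robot.current_time_s()
def push():
    """drive the pin home; returns True if it went deep"""
    for _ in range(3):
        hit=robot.line_to([*L,.0755],velocity=.05,f_stop=9); print("push",round(T0(),2),hit,round(z(),4),round(fz()-b,2),flush=True)
        if not hit or z()<.080: break
        if z()>zc-.004: return False
    return z()<.085
E
python3 - <<'E'
from run import *
import run
b=fz(10); run.b=b; print("base",b)
robot.line_to([*L,.118],velocity=.02)
while 1:
    t,a,n,im=phase()
    if a is not None and -1.6<a<-.8: break
    if T0()>22: raise SystemExit("no hole seen")
print("go",t,a)
for _ in range(3):
    hit=robot.line_to([*L,.109],velocity=.02,f_stop=3.5)
    if hit and fz(3)-b>1.5: break
zc=z(); run.zc=zc; zs=zc; print("contact",T0(),hit,zc)
h=[]; tf=T0(); w=1.
while T0()-tf<9:
    t,a,n,im=phase(); F=fz(2)-b; zz=z()
    if a is not None: h.append((t,a))
    q=np.array(h[-5:])
    if len(q)>=3: w=np.polyfit(q[:,0]-t,q[:,1],1)[0]
    ap=h[-1][1]+w*(T0()-h[-1][0]) if h else None
    print(round(t,2),None if a is None else round(a,3),n,"w",round(w,2),"F",round(F,1),"z",round(zz*1e3,2),"zs",round(zs*1e3,2),flush=True)
    if zz<zc-.0015 or (ap is not None and -.07<ap<.03 and t-tf>.6):
        if push(): print("IN"); break
        robot.line_to([*L,zs],velocity=.03)
    d=0
    if F>10 or (w<.12 and len(q)>3): d=.0002
    elif w>.3 and F<7: d=-.0003
    if d: zs+=d; robot.line_to([*L,zs],velocity=.02)
print(T0(),z(),fz()-b,robot.current_tool_pos())
cv2.imwrite("pics/w5.png",im[:,:,::-1])
E
```

```text
base -0.793697110000479
go 13.8167 -1.580702685534561
contact 14.2 True 0.11465635241789325
14.2 -1.278 764 w 1.0 F 10.5 z 114.66 zs 114.66
14.52 -1.065 711 w 1.0 F 5.2 z 114.79 zs 114.86
14.83 -0.999 750 w 0.44 F 8.5 z 114.73 zs 114.56
14.9 -0.998 728 w 0.39 F 7.6 z 114.7 zs 114.56
14.97 -0.996 723 w 0.36 F 8.0 z 114.73 zs 114.56
15.03 -0.986 726 w 0.15 F 7.9 z 114.72 zs 114.56
15.1 -0.991 718 w 0.04 F 8.4 z 114.72 zs 114.56
15.42 -0.887 708 w 0.22 F 4.5 z 114.77 zs 114.76
15.48 -0.855 688 w 0.28 F 4.5 z 114.76 zs 114.76
15.55 -0.834 714 w 0.31 F 5.5 z 114.77 zs 114.76
15.87 -0.775 713 w 0.29 F 8.8 z 114.71 zs 114.46
15.93 -0.772 711 w 0.21 F 8.0 z 114.69 zs 114.46
16.0 -0.775 724 w 0.16 F 9.0 z 114.68 zs 114.46
16.07 -0.777 708 w 0.12 F 8.0 z 114.69 zs 114.46
16.13 -0.772 690 w 0.0 F 8.9 z 114.68 zs 114.46
16.45 -0.707 710 w 0.14 F 6.8 z 114.74 zs 114.66
16.52 -0.696 702 w 0.17 F 8.4 z 114.72 zs 114.66
16.58 -0.694 713 w 0.18 F 7.1 z 114.72 zs 114.66
16.65 -0.694 711 w 0.16 F 7.2 z 114.73 zs 114.66
16.72 -0.687 704 w 0.06 F 7.3 z 114.72 zs 114.66
17.03 -0.565 684 w 0.27 F 4.7 z 114
[... 1260 characters left out ...]
4.36
21.33 0.476 715 w 0.12 F 9.1 z 114.69 zs 114.36
21.65 0.528 711 w 0.12 F 6.6 z 114.74 zs 114.56
21.97 0.648 727 w 0.22 F 5.9 z 114.76 zs 114.76
22.03 0.677 728 w 0.27 F 5.6 z 114.76 zs 114.76
22.1 0.701 730 w 0.3 F 5.2 z 114.76 zs 114.76
22.42 0.754 750 w 0.3 F 8.9 z 114.7 zs 114.46
22.48 0.754 750 w 0.2 F 8.3 z 114.69 zs 114.46
22.55 0.754 753 w 0.15 F 8.0 z 114.69 zs 114.46
22.62 0.756 750 w 0.11 F 8.8 z 114.67 zs 114.46
22.93 0.816 765 w 0.13 F 7.1 z 114.74 zs 114.66
23.0 0.834 765 w 0.16 F 7.0 z 114.75 zs 114.66
23.07 0.84 768 w 0.18 F 7.3 z 114.72 zs 114.66
23.13 0.855 771 w 0.19 F 6.6 z 114.73 zs 114.66
23.2 0.11473063545881305 6.2791665301891975 [0.44706074 0.12889108 0.11473312]
```

```bash
cat > go.py <<'E'
from run import *
def push(zc):
    hit=robot.line_to([*L,zc-.007],velocity=.03,f_stop=9); print("pushA",round(T0(),2),hit,round(z(),4),flush=True)
    if z()>zc-.004: return False
    for _ in range(3):
        hit=robot.line_to([*L,.0785],velocity=.03,f_stop=6); print("pushB",round(T0(),2),hit,round(z(),4),flush=True)
        if z()<.0795: break
    hit=robot.line_to([*L,.0755],velocity=.008,f_stop=5); print("pushC",round(T0(),2),hit,round(z(),4),flush=True)
    return z()<.080
robot.line_to([*L,.118],velocity=.03); b=fz(10); print("base",b,T0())
t0=T0()
while 1:
    t,a,n,im=phase()
    if a is not None and -1.6<a<-.8: break
    if T0()-t0>9: raise SystemExit("no hole seen")
    robot.pause(.05)
hit=robot.line_to([*L,.109],velocity=.015,f_stop=3.5)
zc=.1147; zs=.1147; robot.line_to([*L,zs],velocity=.02); print("contact",T0(),hit,z())
h=[]; tf=T0(); w=.3
while T0()-tf<9:
    t,a,n,im=phase(); F=fz(1)-b
    if a is not None: h.append((t,a))
    q=np.array(h[-4:])
    if len(q)>=3: w=np.polyfit(q[:,0]-t,q[:,1],1)[0]
    print(round(t,2),None if a is None else round(a,3),n,"w",round(w,2),"F",round(F,1),"zs",round(zs*1e3,2),flush=True)
    ap=h[-1][1]+w*(T0()-h[-1][0])
    if -.05<ap<.06 or (-.15<ap<.1 and F<2.5):
        if push(zc): print("IN"); break
        robot.line_to([*L,zs],velocity=.03); h=[]; continue
    if ap>.2: break
    d=0
    if len(h)>=4:
        if w<.06: d=.0001
        elif w>.45 and ap<-.4: d=-.0001
    if d: zs+=d; robot.line_to([*L,zs],velocity=.02); h=h[-1:]
print(T0(),z(),fz()-b,robot.current_contact_force(),robot.current_tool_pos(),robot.current_eef_rot())
cv2.imwrite("pics/w6.png",vision.grab_frame("wrist")[:,:,::-1])
E
python3 go.py
```

```text
base -1.040838807260091 23.575
contact 27.5417 True 0.11476285057051655
27.54 -1.011 719 w 0.3 F 6.5 zs 114.7
27.6 -0.997 732 w 0.3 F 7.0 zs 114.7
27.66 -0.979 722 w 0.27 F 5.9 zs 114.7
27.72 -0.961 725 w 0.29 F 5.4 zs 114.7
27.77 -0.939 709 w 0.32 F 5.9 zs 114.7
27.83 -0.918 721 w 0.35 F 6.0 zs 114.7
27.89 -0.904 727 w 0.33 F 6.4 zs 114.7
27.95 -0.887 717 w 0.3 F 6.3 zs 114.7
28.01 -0.865 703 w 0.3 F 6.4 zs 114.7
28.07 -0.841 709 w 0.36 F 5.5 zs 114.7
28.12 -0.83 717 w 0.33 F 5.8 zs 114.7
28.18 -0.809 709 w 0.31 F 5.7 zs 114.7
28.24 -0.792 714 w 0.29 F 6.1 zs 114.7
28.3 -0.779 720 w 0.29 F 5.6 zs 114.7
28.36 -0.759 707 w 0.28 F 7.1 zs 114.7
28.42 -0.743 705 w 0.29 F 6.1 zs 114.7
28.48 -0.727 705 w 0.3 F 6.6 zs 114.7
28.53 -0.706 693 w 0.3 F 6.3 zs 114.7
28.59 -0.695 712 w 0.29 F 6.1 zs 114.7
28.65 -0.676 705 w 0.28 F 6.0 zs 114.7
28.71 -0.659 701 w 0.27 F 7.1 zs 114.7
28.77 -0.643 701 w 0.3 F 6.6 zs 114.7
28.82 -0.624 694 w 0.29 F 5.5 zs 114.7
28.88 -0.61 693 w 0.28 F 5.9 zs 114.7
28.94 -0.591 695 w 0.29 F 6.5 zs 114.7
29.0 -0.575 699 w 0.28 F 6.9 zs 114.7
29.06 -0.557 690 w 0.3 F 6
[... 629 characters left out ...]
.05 -0.28 642 w 0.24 F 6.1 zs 114.7
30.11 -0.277 610 w 0.15 F 5.7 zs 114.7
30.17 -0.27 586 w 0.09 F 7.2 zs 114.7
30.23 -0.258 573 w 0.12 F 6.7 zs 114.7
30.28 -0.252 548 w 0.15 F 5.9 zs 114.7
30.34 -0.249 514 w 0.12 F 6.0 zs 114.7
30.4 -0.235 493 w 0.12 F 6.6 zs 114.7
30.46 -0.221 478 w 0.19 F 5.5 zs 114.7
30.52 -0.198 463 w 0.29 F 3.8 zs 114.7
30.57 -0.16 439 w 0.42 F -0.5 zs 114.7
pushA 31.02 False 0.1061
pushB 31.32 True 0.1046
pushB 31.6 True 0.1026
pushB 31.82 True 0.1026
pushC 32.4 True 0.1026
33.07 0.341 615 w 0.42 F 0.3 zs 114.7
33.125 0.11508937940334675 0.307086364422537 [ 0.46265906  0.31264165 -0.65942663] [0.44761874 0.13065944 0.11502722] [178.85351656   0.28062714 -26.66524135]
```

Run:
```python
from run import *
robot.line_to([*L,.125],velocity=.05); robot.pause(.3)
print(robot.current_tool_pos(),robot.current_eef_rot(),robot.current_finger_gap(),T0())
im,_=shot("w7"); K,T=_
b=cv2.resize(im[180:360,180:380,::-1],None,fx=3,fy=3,interpolation=2)
cv2.imwrite("pics/c7.png",b)
```

```text
[0.44698812 0.12921213 0.12485058] [178.67782848   0.30860214 -26.70846165] 0.2016284335266911 33.8667
```

View pics/c7.png

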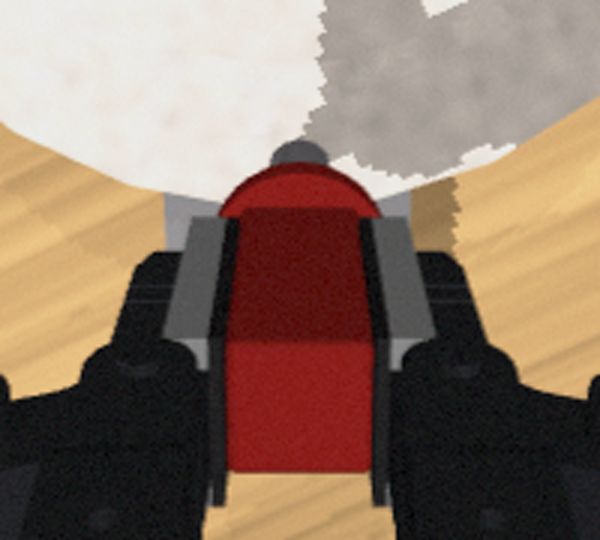

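```bash
cat > go2.py <<'E'
from run import *
O=[180,0,-26.5]; yw=np.radians(-26.5); ey=np.array([np.sin(yw),-np.cos(yw)]); Lc=np.array(L)
def lin(zz,v=.03,f=None,o=0.): return robot.line_to([*(Lc+o*ey),zz],O,velocity=v,f_stop=f)
def st(s):
    p=robot.current_tool_pos(); r=robot.current_eef_rot(); F=robot.current_contact_force()
    print(s,round(T0(),2),"z",round(p[2]*1e3,2),"ey",round((p[:2]-Lc)@ey*1e3,2),"rpy",np.round(r,2),"F",np.round(F,1),flush=True)
def home(zc):
    lin(zc-.007,.03,9); st("A")
    if z()>zc-.004: return False
    for o in [0,-.0008,-.0016,-.0024,-.0032,-.004,-.0048,.0008,.0016]:
        lin(zc-.010,.03,None,o); lin(zc-.018,.02,4,o); st(f"search {o}")
        if z()<zc-.0145: break
    else: return False
    for _ in range(3):
        lin(.0785,.03,7,o); st("B")
        if z()<.0795: break
    lin(.0755,.008,5,o); st("C"); return z()<.080
if __name__=="__main__":
    fingers.gripper_to(0,110)
    lin(.118); robot.pause(.2); b=fz(8); st("hover"); shot("w8"); print("gap",robot.current_finger_gap(),"base",b)
    t0=T0()
    while 1:
        t,a,n,im=phase()
        if a is not None and -1.3<a<-.6: break
        if T0()-t0>9: raise SystemExit("no hole seen")
        robot.pause(.05)
    lin(.109,.015,3.5); zc=.1147; zs=.1147; lin(zs,.02); st("contact")
    h=[]; tf=T0(); w=.3; ok=False; k=0
    while T0()-tf<9:
        t,a,n,im=phase(); F=fz(1)-b
        if a is not None: h.append((t,a))
        q=np.array(h[-4:])
        if len(q)>=3: w=np.polyfit(q[:,0]-t,q[:,1],1)[0]
        k+=1
        if k%5==0 or h[-1][1]>-.3: print(round(t,2),round(h[-1][1],3),n,"w",round(w,2),"F",round(F,1),"zs",round(zs*1e3,2),flush=True)
        ap=h[-1][1]+w*(T0()-h[-1][0])
        if -.05<ap<.06 or (-.22<ap<.1 and F<2):
            ok=home(zc); print("IN" if ok else "FAILED"); break
        if ap>.2: break
        d=0
        if len(h)>=4:
            if w<.05: d=.0001
            elif w>.45 and ap<-.4: d=-.0001
            elif F<3.5 and ap<-.4: d=-.0001
        if d: zs+=d; lin(zs,.02); h=h[-1:]
    st("end"); cv2.imwrite("pics/w9.png",vision.grab_frame("wrist")[:,:,::-1])
E
python3 go2.py
```

```text
hover 34.78 z 118.16 ey -0.23 rpy [-1.7999e+02 -1.0000e-02 -2.6490e+01] F [ 1.4  0.9 -1.4]
gap 0.1916142930872371 base -0.8650984289891187Traceback (most recent call last):
  File "go2.py", line 23, in <module>
    t,a,n,im=phase()
             ~~~~~^^
  File "loc.py", line 15, in phase
    im=vision.grab_frame("wrist"); K,T=cam("wrist",pose)
ValueError: 200 camera calls are used up
```

Run:
```python
from loc import *
im,(K,T)=load("w8")
hsv=cv2.cvtColor(im,cv2.COLOR_BGR2HSV)
m=(hsv[...,0]>=8)&(hsv[...,0]<=20)&(hsv[...,1]>150)&(hsv[...,2]>90); v,u=np.nonzero(m)
P=np.array([ray(K,T,q,.046)[:2]-W for q in zip(u,v)]); r=np.hypot(*P.T); P=P[(r>.062)&(r<.097)]
print("orange",len(P),np.angle(np.exp(1j*(np.arctan2(P[:,1],P[:,0])-SLOT)))[:5] if len(P) else None)
def dots(n):
    im,(K,T)=load(n); hsv=cv2.cvtColor(im,cv2.COLOR_BGR2HSV); out=[]
    for nm,hl in [("r",[(0,6),(172,180)]),("g",[(60,90)]),("b",[(100,125)])]:
        mm=sum(((hsv[...,0]>=a)&(hsv[...,0]<=b)) for a,b in hl).astype(bool)&(hsv[...,1]>90)
        for c in cv2.findContours(mm.astype(np.uint8),cv2.RETR_EXTERNAL,cv2.CHAIN_APPROX_NONE)[0]:
            if cv2.contourArea(c)<25: continue
            q=ray(K,T,c.reshape(-1,2).mean(0),.046)[:2]-W; R=np.hypot(*q)
            if .035<R<.065: out.append((nm,round(float(np.angle(np.exp(1j*(np.arctan2(q[1],q[0])-SLOT)))),3),round(R,4)))
    return sorted(out,key=lambda x:x[1])
im1,(K1,T1)=load("w1"); print("w1 hole",np.angle(np.exp(1j*(np.arctan2(*(ray(K1,T1,(328/1.42857,240/1.42857),.046)[:2]-W)[::-1])-SLOT))),dots("w1"))
print("w7",dots("w7")); print("w8",dots("w8"))
# tip
b=im[180:260,240:320]; cv2.imwrite("pics/c8.png",cv2.resize(im[150:360,150:410],None,fx=3,fy=2.8,interpolation=2))
p=np.load("pics/w8.npy"); print(p)
```

```text
orange 398 [2.22213075 2.21777879 2.21347651 2.20922324 2.20501828]
w1 hole -0.4672568456235462 [('g', -2.267, np.float64(0.0454)), ('r', -1.374, np.float64(0.0452)), ('b', -0.482, np.float64(0.045)), ('g', 0.417, np.float64(0.0447)), ('r', 1.32, np.float64(0.0447)), ('b', 2.227, np.float64(0.0448)), ('b', 3.123, np.float64(0.0451))]
w7 [('b', -2.411, np.float64(0.0453)), ('b', -1.516, np.float64(0.045)), ('g', -0.614, np.float64(0.0448)), ('r', 0.291, np.float64(0.0447)), ('b', 1.194, np.float64(0.0448)), ('g', 2.088, np.float64(0.0452)), ('r', 2.966, np.float64(0.0414))]
w8 [('r', -2.324, np.float64(0.0451)), ('b', -1.427, np.float64(0.0449)), ('b', -0.527, np.float64(0.0447)), ('g', 0.376, np.float64(0.0447)), ('r', 1.28, np.float64(0.0449)), ('b', 2.173, np.float64(0.0452)), ('g', 3.059, np.float64(0.0406))]
[[ 4.47246992e-01  1.29480675e-01  1.18155054e-01]
 [-1.79985699e+02 -1.14343058e-02 -2.64906312e+01]]
```

View pics/c8.png

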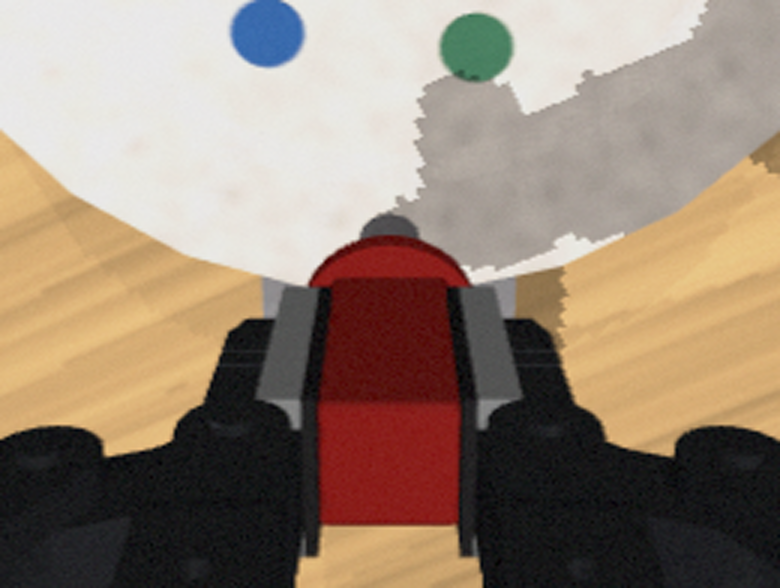

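```bash
cat > go3.py <<'E'
from go2 import *
OS=[-.0004,-.0012,-.002,-.0028,-.0036,-.0044,.0004,.0012,.002]
def seat(zc):
    lin(zc-.008,.03,9,OS[0]); st("A")
    if z()>zc-.004: return None
    for o in OS:
        lin(zc-.010,.03,None,o); lin(zc-.018,.02,4,o); st(f"search {o}")
        if z()<zc-.0145: break
    else: return False
    for _ in range(3):
        lin(.0785,.03,7,o); st("B")
        if z()<.0795: break
    lin(.0755,.008,5,o); st("C"); return z()<.080
if __name__=="__main__":
    b=fz(10); tgo=34.785+(2*np.pi-1.0-2.19)/1.071; print("base",b,T0(),"go at",tgo)
    robot.pause(max(0,tgo-T0()))
    lin(.109,.015,3.5,OS[0]); zc=.1147; zs=.1148; lin(zs,.02,None,OS[0]); st("contact")
    tf=T0(); tl=tf; buf=[]
    while T0()-tf<12:
        F=fz(1)-b; buf.append(F); m3=np.mean(buf[-3:]); m=np.mean(buf[-12:])
        if len(buf)>=3 and m3<2.2:
            print("drop",round(T0(),2),np.round(buf[-8:],1)); r=seat(zc); print("RESULT",r)
            if r is not None: break
            lin(zs,.03,None,OS[0]); buf=[]; continue
        if len(buf)>=12:
            d=-.0001 if m<4.6 else (.0001 if m>6.5 or T0()-tl>5 else 0)
            if d: zs+=d; lin(zs,.02,None,OS[0]); print(round(T0(),2),"m",round(m,1),"zs",round(zs*1e3,2)); buf=[]; tl=T0()
    st("end")
E
python3 go3.py
```

```text
base -0.6967651700780302 37.4167 go at 37.67312820464947
contact 38.28 z 114.88 ey 0.35 rpy [ 1.7989e+02 -2.0000e-02 -2.6510e+01] F [-1.4 -3.1  5.5]
40.02 m 4.3 zs 114.7
40.38 m 6.8 zs 114.8
45.63 m 5.8 zs 114.9
47.92 m 4.6 zs 114.8
end 50.28 z 114.88 ey -0.15 rpy [ 1.7997e+02 -1.0000e-02 -2.6510e+01] F [-2.1 -3.5  6.3]
```

```bash
cat > go4.py <<'E'
from go3 import *
b=-.8; zc=.1147; zs=.1149; lin(zs,.02,None,OS[0]); st("start")
buf=[]; n=0
while T0()<60.5:
    F=fz(1)-b; buf.append(F); n+=1
    if n%25==0: print(round(T0(),2),round(np.mean(buf[-25:]),2),round(min(buf[-25:]),1))
    if len(buf)>=2 and np.mean(buf[-2:])<2.1 and F<2.3:
        lin(zc-.008,.045,9,OS[0]); st("trig")
        if z()<zc-.004: print("RESULT",seat(zc)); break
        lin(zs,.03,None,OS[0]); buf=[]
st("end")
E
python3 go4.py
```

```text
start 50.53 z 114.89 ey -0.41 rpy [-180.     0.   -26.5] F [-0.6 -2.8  4.2]
50.74 5.14 4.3
50.95 5.01 4.3
51.16 4.85 3.7
51.37 5.07 4.0
51.58 4.99 4.2
51.78 4.95 4.1
51.99 4.86 3.9
52.2 5.17 4.2
52.41 4.81 3.7
52.62 4.94 3.9
52.83 4.82 4.2
53.03 4.87 3.8
53.24 4.93 4.0
53.45 4.91 3.9
53.66 5.04 4.3
53.87 4.96 4.4
54.08 5.1 4.2
54.28 4.73 4.0
54.49 4.96 4.1
54.7 5.07 4.0
54.91 4.85 4.3
55.12 5.12 4.5
55.33 4.91 4.2
55.53 5.04 4.2
55.74 4.85 4.1
55.95 4.88 3.9
56.16 4.89 4.2
56.37 4.96 4.0
56.58 4.89 4.6
56.78 4.91 3.6
trig 57.3 z 105.22 ey 2.09 rpy [ 1.7971e+02  1.3000e-01 -2.6530e+01] F [-1.5 -4.9 -2.4]
A 57.55 z 105.74 ey 1.38 rpy [ 1.7981e+02  1.0000e-01 -2.6530e+01] F [-2.  -5.  -2.5]
search -0.0004 58.01 z 103.09 ey 2.2 rpy [ 1.7967e+02  7.0000e-02 -2.6520e+01] F [-0.1 -3.1  0.5]
search -0.0012 58.58 z 102.58 ey 2.26 rpy [ 1.7959e+02  1.1000e-01 -2.6550e+01] F [-1.  -4.5  1.4]
search -0.002 59.17 z 102.4 ey 1.69 rpy [ 1.7956e+02  1.3000e-01 -2.6550e+01] F [-2.4 -3.8  0.6]
search -0.0028 59.77 z 102.36 ey 0.92 rpy [ 1.7956e+02  1.4000e-01 -2.6550e+01] F [-1.2 -2.2  1.7]
search -0.0036 60.37 z 102.31 ey 0.21 rpy [ 1.7955e+02  1.5000e-01 -2.6550e+01] F [-0.6 -2.2 -0. ]
search -0.0044 60.97 z 102.29 ey -0.56 rpy [ 1.7955e+02  1.5000e-01 -2.6550e+01] F [-0.2 -3.4  1.5]
search 0.0004 61.78 z 96.42 ey 0.84 rpy [ 1.7997e+02 -1.0000e-02 -2.6520e+01] F [-0.9 -5.  -1.2]
B 62.54 z 78.01 ey 0.88 rpy [ 1.7995e+02  5.0000e-02 -2.6500e+01] F [-1.5 -4.5 -1.6]
C 62.85 z 76.96 ey 1.1 rpy [ 1.7988e+02  1.0000e-02 -2.6500e+01] F [-1.7 -1.   4.8]
RESULT True
end 62.85 z 76.96 ey 1.1 rpy [ 1.7988e+02  1.0000e-02 -2.6500e+01] F [-1.7 -1.   4.8]
```

Run:
```python
from go3 import *
fingers.gripper_to(.45); t1=T0()
p=robot.current_tool_pos(); robot.line_to([p[0],p[1],.150],O,velocity=.18)
workorder.close_job(); print(t1,T0(),robot.current_finger_gap(),robot.current_tool_pos(),robot.current_contact_force())
```

```text
the job is handed in; nothing more can be done
the job is handed in; nothing more can be done
```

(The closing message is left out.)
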